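# Clip a gel cassette onto the vertical gel unit

## Task

Set up the vertical gel unit for a run: take the tall gel cassette out of the plate rack, keep it upright, and stand it fully down in the unit's foot slot with its white notched plate against the unit's notched wall. Then take the two spring clips off the rack's end board and clip one over each ear of the wall, pushed well down so that each clip bites cassette and wall together. Leave the short blanking plate in the rack and the bottles and timer where they are.

Things in the scene. Friction and masses are not known exactly. Their poses are not given: they have to be found in the camera images.
- gel_unit: Vertical gel unit, fixed, grey base. White wall 114 mm wide, 5 thick, top at 104 mm, with a notch 50 wide and 46 deep in its top middle; an ear 32 mm wide on each side of it. Behind the notch an open chamber, inside 50 wide, 67 deep in x, rim at 92, floor at 45 mm. Origin on the worktop below the middle of the wall's front face; +x goes through the wall to the chamber, y along the wall.
- slot_floor (a point): Where the middle of the cassette's underside belongs, axes as gel_unit: on the floor of the foot slot, 12 mm above the worktop, 4 mm in front of the wall. The slot is 12 mm wide between the wall and a front rail, whose lip flares forward from 44 mm up to 57 mm high, 22 mm before the wall; its side stops are 116 mm apart (34 mm high, then flared).
- ear_left (a point): On the unit's +y ear, 43 mm from mid width, level with the wall's top edge (104 mm), in the middle of the 13 mm stack of wall (5) and cassette (8), which lies 1.5 mm before the wall's front face. Axes as gel_unit. A clip well pushed down has its hinge pin about 4 to 12 mm above this point.
- ear_right (a point): The same point on the -y ear.
- plate_rack: Grey plate rack, fixed. Base 162 (x) x 100 (y) x 10 mm; two bars along x, 45 mm high, with slots 11 mm wide at x = -5 and x = -60 mm in which plates stand, faces towards +-x. At x = +70 mm an end board 13 mm thick, 110 mm wide (y), top at 85 mm, on which the two clips are kept. Origin at the centre of the underside, z up.
- gel_cassette: Gel cassette 110 wide (y), 90 high (z), 8 mm thick (x), 0.2 kg: clear glass plate at -x, grey spacers at the side edges, white ceramic plate at +x with a notch 54 wide and 10 deep in its top edge. Stands in one of the rack's slots (which one varies), underside 10 mm above the worktop. Pinch it across its thickness at the top middle. Origin at the centre of the underside.
- notched_face (a point): Centre of the outer face of the cassette's white notched plate: 4 mm along the cassette's +x, 45 mm up. It must face the unit's wall.
- blanking_plate: Solid grey plate 110 x 62 high x 8 mm in the other rack slot; stays there. Origin at the centre of the underside.
- clip_1: Steel spring clip, black grips, 18 mm wide (y, along its hinge pin), jaws down, handles up. Origin on the pin; x across the jaws. Jaws reach 32 mm below the pin. Handles reach 45 mm above it, 51 mm apart over their tops; pinch them along x, 20 to 40 mm above the pin (12 N): squeezed they stand parallel, 28 mm over the outsides, jaw tips 32 mm apart. Starts on the end board, pin 9 mm above its top.
- clip_1_jaw (a joint): Opening of clip_1 in rad: 0 gripping 13 mm, 0.6 squeezed fully open, below 0 when shut on less. The clip's axes are those of its -x half, so its z leans by 0.3 rad when squeezed.
- clip_2: Second spring clip, the same as clip_1, also on the rack's end board.
- clip_2_jaw (a joint): Opening of clip_2, as clip_1_jaw.
- diluent_bottle: White bottle with white cap, 54 mm across, 112 mm high; bystander. Origin at the centre of the underside.
- timer: Bench timer 70 x 66 x 19 mm; bystander. Origin at the centre of the underside.
- wash_bottle: Wash bottle with red cap and bent spout, 108 x 65 x 194 mm; bystander. Origin at the centre of the underside.
Things that resemble listed ones, but are neither listed nor needed, are in the scene too. What is shaped like the gel_cassette but turquoise is not meant.

How it is judged:
On the way, in this order (a step that is already met when the one before it is completed fails the run):
1. the cassette stands fully down in the unit's foot slot, notched plate towards the wall (x of gel_cassette in the frame of slot_floor between -0.004 and 0.004 m and y of gel_cassette in the frame of slot_floor between -0.006 and 0.006 m and z of gel_cassette in the frame of slot_floor between -0.003 and 0.003 m and angle between gel_cassette's own z axis and vertical below 0.15 rad and x of notched_face in the frame of slot_floor above 0 m and angle between the x axis of gel_cassette and the x axis of gel_unit, either way round below 0.15 rad), for 0.2 s.
2. a clip grips cassette and wall at one ear, let go by the fingers (((x of clip_1 in the frame of ear_left between -0.009 and 0.009 m and y of clip_1 in the frame of ear_left between -0.009 and 0.009 m and z of clip_1 in the frame of ear_left between -0.002 and 0.018 m and angle between clip_1's own z axis and vertical below 0.3 rad and angle between the x axis of clip_1 and the x axis of gel_unit, either way round below 0.3 rad and contact force between clip_1 and gel_cassette above 1.5 N and contact force between clip_1 and gel_unit above 1.5 N and contact force between clip_1 and the fingers below 0.1 N) or (x of clip_1 in the frame of ear_right between -0.009 and 0.009 m and y of clip_1 in the frame of ear_right between -0.009 and 0.009 m and z of clip_1 in the frame of ear_right between -0.002 and 0.018 m and angle between clip_1's own z axis and vertical below 0.3 rad and angle between the x axis of clip_1 and the x axis of gel_unit, either way round below 0.3 rad and contact force between clip_1 and gel_cassette above 1.5 N and contact force between clip_1 and gel_unit above 1.5 N and contact force between clip_1 and the fingers below 0.1 N) or (x of clip_2 in the frame of ear_left between -0.009 and 0.009 m and y of clip_2 in the frame of ear_left between -0.009 and 0.009 m and z of clip_2 in the frame of ear_left between -0.002 and 0.018 m and angle between clip_2's own z axis and vertical below 0.3 rad and angle between the x axis of clip_2 and the x axis of gel_unit, either way round below 0.3 rad and contact force between clip_2 and gel_cassette above 1.5 N and contact force between clip_2 and gel_unit above 1.5 N and contact force between clip_2 and the fingers below 0.1 N) or (x of clip_2 in the frame of ear_right between -0.009 and 0.009 m and y of clip_2 in the frame of ear_right between -0.009 and 0.009 m and z of clip_2 in the frame of ear_right between -0.002 and 0.018 m and angle between clip_2's own z axis and vertical below 0.3 rad and angle between the x axis of clip_2 and the x axis of gel_unit, either way round below 0.3 rad and contact force between clip_2 and gel_cassette above 1.5 N and contact force between clip_2 and gel_unit above 1.5 N and contact force between clip_2 and the fingers below 0.1 N))), for 0.2 s.
At the end, for the whole second after the job is handed in: Cassette on the slot floor (3 mm high, 4 across, 6 along; 0.15 rad), notched plate to the wall; one clip at each ear biting cassette and wall (over 1.5 N each), hinge within 9 mm of the ear point sideways, -2 to 18 mm above it, upright and square to 0.3 rad; all released and at rest (all of step 1 and (((x of clip_1 in the frame of ear_left between -0.009 and 0.009 m and y of clip_1 in the frame of ear_left between -0.009 and 0.009 m and z of clip_1 in the frame of ear_left between -0.002 and 0.018 m and angle between clip_1's own z axis and vertical below 0.3 rad and angle between the x axis of clip_1 and the x axis of gel_unit, either way round below 0.3 rad and contact force between clip_1 and gel_cassette above 1.5 N and contact force between clip_1 and gel_unit above 1.5 N and contact force between clip_1 and the fingers below 0.1 N) and (x of clip_2 in the frame of ear_right between -0.009 and 0.009 m and y of clip_2 in the frame of ear_right between -0.009 and 0.009 m and z of clip_2 in the frame of ear_right between -0.002 and 0.018 m and angle between clip_2's own z axis and vertical below 0.3 rad and angle between the x axis of clip_2 and the x axis of gel_unit, either way round below 0.3 rad and contact force between clip_2 and gel_cassette above 1.5 N and contact force between clip_2 and gel_unit above 1.5 N and contact force between clip_2 and the fingers below 0.1 N)) or ((x of clip_1 in the frame of ear_right between -0.009 and 0.009 m and y of clip_1 in the frame of ear_right between -0.009 and 0.009 m and z of clip_1 in the frame of ear_right between -0.002 and 0.018 m and angle between clip_1's own z axis and vertical below 0.3 rad and angle between the x axis of clip_1 and the x axis of gel_unit, either way round below 0.3 rad and contact force between clip_1 and gel_cassette above 1.5 N and contact force between clip_1 and gel_unit above 1.5 N and contact force between clip_1 and the fingers below 0.1 N) and (x of clip_2 in the frame of ear_left between -0.009 and 0.009 m and y of clip_2 in the frame of ear_left between -0.009 and 0.009 m and z of clip_2 in the frame of ear_left between -0.002 and 0.018 m and angle between clip_2's own z axis and vertical below 0.3 rad and angle between the x axis of clip_2 and the x axis of gel_unit, either way round below 0.3 rad and contact force between clip_2 and gel_cassette above 1.5 N and contact force between clip_2 and gel_unit above 1.5 N and contact force between clip_2 and the fingers below 0.1 N))) and linear speed of each of gel_cassette, clip_1, clip_2 below 0.01 m/s); the robot touches nothing.
It fails at once if the cassette is tipped more than 0.5 rad (angle between gel_cassette's own z axis and vertical above 0.5 rad).
It fails at once if the blanking plate leaves its slot or a bystander is shoved (distance of blanking_plate from where it was at the start of the episode above 0.02 m or distance of any of diluent_bottle, timer, wash_bottle from where it was at the start of the episode above 0.03 m).
It also fails if it takes over 72 s, if anything falls off the work surface, if the arm or the gripper's body presses on something with over 40 N, if the wrist force passes 120 N, or if a joint passes its speed limit or range.

## Robot

A 6-joint arm with a two-finger parallel gripper is mounted at the origin on a cart in front of the work surface, level with it; the furniture and walls round the work are solid. World frame = base frame: x ahead of the robot, y to its left, z up, the work surface at z = 0. Lengths are in m, angles in rad, forces in N, time in s.
With the tool pointing down it reaches from about 0.4 to 0.825 m from the base axis. Payload 7 kg.
Tool frame: the origin (TCP) lies at the very end of the fingers, on their centre line; the grasp point (between the pads) lies 19 mm behind it (arm.grasp_offset is the distance from the TCP to the grasp point, in m); z points along the fingers, y is the line along which they close (so a half turn about z gives the same grasp; the last joint's range is limited). The gripper opens to 88 mm and grips with 3 to 60 N. Pads are 19 mm wide; open, the fingers measure 130 mm over their backs; the gripper's body (78 mm by 193 mm) begins 47 mm behind the grasp point.
Start: joints at [-1.046, 0.359, 0.012, 0, -1.224, -0.288], TCP at [0.158, -0.656, 0.188] pointing down, gripper open.
Joint ranges: [-3.07, 3.07], [-1.43, 2.12], [-1.02, 1.25], [-3.03, 1.67], [-3.05, -0], [-3.03, 3.03]. Speed limits (rad/s): [2.39, 2.39, 3.01, 3.14, 3.14, 3.14].

## Interface

Orientations are given as [roll, pitch, yaw] about the fixed x, y, z axes, in that order (R = Rz(yaw) Ry(pitch) Rx(roll)).
In Python, from station import get_state, cams, arm, nets gives the robot as it stands.
- The arm moves only by the shell command python3 -m creep 'ROWS' [FORCE]. ROWS is a JSON object of lists of equal length, an entry for each row: "translation": the shift along the world's x, y, z in mm, a list of three; "spin": the turn about the world's z in rad; "gripper": the opening, from 0 (shut) to 1 (fully open). In form: {"translation": [[dx, dy, dz], ...], "spin": [spin, ...], "gripper": [gripper, ...]}. A call has 1 to 8 rows; each row shifts and turns the commanded pose from where the row before left it; what a row does not reach is not made up. A row lasts 1/10 s, in which the tool goes at most 50 mm and 8.59 degrees, less where a joint would pass 70% of its speed; a pose out of reach is approached as far as the arm can. A call is refused whole if a number of a shift passes 50 or a number of a turn 0.15, either way. A call with a gripper value outside its range is refused whole. The fingers move at their own pace and stop on an object; FORCE is the grip in N (left out, the last holds). Time passes only in rows, so rows that do not move let the fingers close. It gives the time, the measured TCP pose, the force, the opening and the grip force at its end, in the units of the state.
- get_state(): the state, without advancing time (a new reading comes with each control period).
- cams.grab_frame(name): name is "side" or "top" or "wrist"; returns a dict with "img" (420x560x3 uint8, red, green, blue), "mtx" (3x3 intrinsics, pixels), "D" ([k1, k2, p1, p2, k3] as OpenCV has them; the pictures are not rectified), "R" (3x3) and "t" (3): a world point X has camera coordinates R X + t. Camera axes: x right, y down, z forward; pixel columns grow to the right and rows downward; lengths in m; the calibration is good to about 2 mm. A picture is of the moment at which its call begins. There is no depth.
- arm.job_done(): hands the job in; it is judged then, once.
Trained networks look in the newest picture that a camera, given by its name, has taken for a name from the list of things; names that differ only in an ending like _2 or _b are one class to them, and where a whole thing is asked for, a point or a joint stands for the part that bears it (a point fixed in the world has none). Each returns a list of dicts, best first, with "confidence" (0 to 1); they miss things now and then, are a little off and sometimes report something else, mostly with a low value. They report only what shows in the picture. A call takes as long as a camera call. They do not tell look-alikes from the thing itself.
- nets.search_frame(camera, label): "centre" ([x, y, z] in m, in world coordinates, good to about 4 mm: the middle of the surface that is visible of it).
- nets.pinpoint(camera, label): "centre" ([x, y, z] in m, in world coordinates, good to about 4 mm: a listed point, or the origin of a listed thing).
The state is a dict: "t": time; "q": joint angles; "qd": joint speeds; "joint_efforts": joint torques, N m; "eef_pos": TCP position; "ee_rot": TCP orientation; "force": force on the tool from outside, world axes, zero at the start; "moment": the same for the moment, N m; "width": finger opening in m; "gripper_force": force on a finger pad.
Only numpy, scipy, OpenCV 4.12 (cv2) and the standard library are available. Lean on these libraries where they do the work, as an engineer would, in place of code of your own. Each camera call takes 0.05 s, during which the arm holds its last target. There are 200 camera calls.

## Working session

There is one attempt and no reset: what is moved stays moved. The work goes in short steps, Python scripts to look and compute and a shell command to move; the robot and the scene stay as the last step left them, time stands still between calls to the robot, and variables do not carry over. Pictures are saved under pics/ and viewed, at most 10 in all, crops included, and the job is handed in when it is done.

```bash
mkdir -p pics; ls; cat > h.py <<'E'
from station import get_state, cams, arm, nets
import numpy as np, cv2
def save(name, cam):
    f=cams.grab_frame(cam); cv2.imwrite(f'pics/{name}.png',cv2.cvtColor(f['img'],cv2.COLOR_RGB2BGR)); return f
def proj(f,P):
    return cv2.projectPoints(np.array(P,float).reshape(-1,3),cv2.Rodrigues(f['R'])[0],f['t'],f['mtx'],np.array(f['D'],float))[0].reshape(-1,2)
def onplane(f,uv,z):
    n=cv2.undistortPoints(np.array(uv,float).reshape(-1,1,2),f['mtx'],np.array(f['D'],float)).reshape(-1,2)
    d=np.c_[n,np.ones(len(n))]@f['R']; c=-f['R'].T@f['t']
    return c+d*((z-c[2])/d[:,2])[:,None]
E
python3 - <<'E'
from h import *
a=save('top0','top'); b=save('side0','side')
cv2.imwrite('pics/both0.png',cv2.resize(cv2.cvtColor(np.hstack([a['img'],b['img']]),cv2.COLOR_RGB2BGR),(800,300)))
for c in ('top','side'):
    for l in ['gel_unit','slot_floor','ear_left','ear_right','plate_rack','gel_cassette','notched_face','blanking_plate','clip_1','diluent_bottle','timer','wash_bottle']:
        print(c,l,[(np.round(d['centre'],3).tolist(),round(d['confidence'],2)) for d in nets.pinpoint(c,l)][:4])
print(get_state())
for f in (a,b): print(-f['R'].T@f['t'],f['R'][2])
E
```

```text
pics
top gel_unit [([0.457, -0.222, 0.002], 0.68)]
top slot_floor [([0.468, -0.178, 0.102], 0.65), ([0.476, 0.158, 0.013], 0.3)]
top ear_left [([0.496, 0.234, 0.094], 0.64)]
top ear_right [([0.45, -0.264, 0.105], 0.73)]
top plate_rack [([0.475, 0.162, 0.002], 0.58)]
top gel_cassette [([0.475, 0.157, 0.011], 0.57), ([0.454, -0.014, 0.001], 0.41)]
top notched_face [([0.478, 0.163, 0.052], 0.51), ([0.436, 0.227, 0.093], 0.31)]
top blanking_plate [([0.456, -0.223, 0.012], 0.34)]
top clip_1 [([0.495, 0.235, 0.092], 0.51), ([0.436, 0.226, 0.093], 0.49), ([0.457, -0.223, 0.015], 0.46)]
top diluent_bottle [([0.582, -0.376, 0.001], 0.75)]
top timer [([0.466, -0.371, -0.004], 0.81), ([0.564, -0.488, 0.0], 0.16)]
top wash_bottle [([0.567, -0.49, -0.002], 0.74)]
side gel_unit [([0.456, -0.22, -0.0], 0.57), ([0.482, 0.16, 0.057], 0.4)]
side slot_floor [([0.456, -0.222, 0.016], 0.76)]
side ear_left [([0.468, -0.182, 0.102], 0.83)]
side ear_right [([0.445, -0.263, 0.101], 0.83)]
side plate_rack [([0.478, 0.163, 0.001], 0.79), ([0.448, -0.266, 0.104], 0.19)]
side gel_cassette [([0.48, 0.158, 0.011],
[... 503 characters left out ...]
': array([-4.62990755e-04, -8.85181441e-04,  4.60656214e-04,  6.54172418e-04,
       -1.65447820e-04, -1.94723037e-06]), 'joint_efforts': array([ 1.60308796e-04, -5.82390583e+01,  2.93303150e+01,  7.00315207e+00,
        1.21537465e-02, -7.65057734e-05]), 'eef_pos': array([ 0.15830516, -0.65614086,  0.18795649]), 'ee_rot': array([ 3.14156756e+00, -4.11204347e-05, -2.90479584e+00]), 'force': array([0.46791404, 0.2918309 , 0.93739182]), 'moment': array([-0.00496999,  0.01001187,  0.01053125]), 'gripper_force': 0.0, 'width': 0.08777805882805917}
[ 0.39574693 -0.09942549  1.60434642] [ 0.06529634 -0.001963   -0.99786399]
[-0.04245142  0.82261552  0.66499056] [ 0.45272265 -0.75827427 -0.46910801]
```

View pics/top0.png

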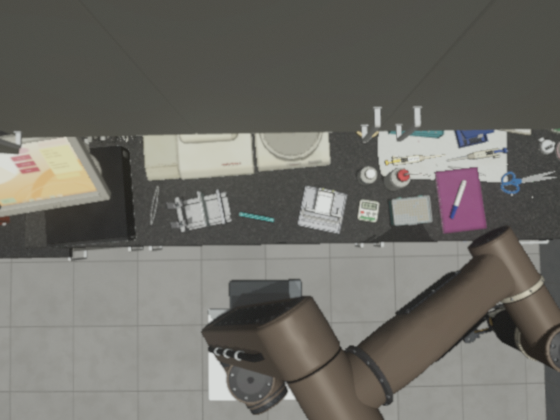

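View pics/side0.png

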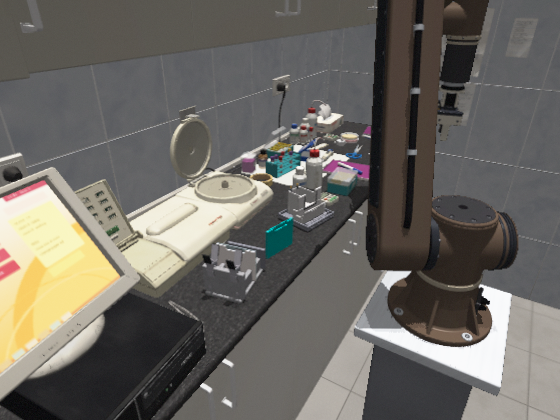

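```bash
python3 - <<'E'
import cv2,numpy as np
t=cv2.imread('pics/top0.png'); s=cv2.imread('pics/side0.png')
A=cv2.resize(t[175:245,165:245],(400,350),interpolation=2); B=cv2.resize(t[175:245,285:365],(400,350),interpolation=2)
C=cv2.resize(s[230:305,190:300],(400,250),interpolation=2); D=cv2.resize(s[170:235,265:360],(400,250),interpolation=2)
cv2.imwrite('pics/crop0.png',np.vstack([np.hstack([A,B]),np.hstack([C,D])]))
E
```

```text
(no output)
```

View pics/crop0.png

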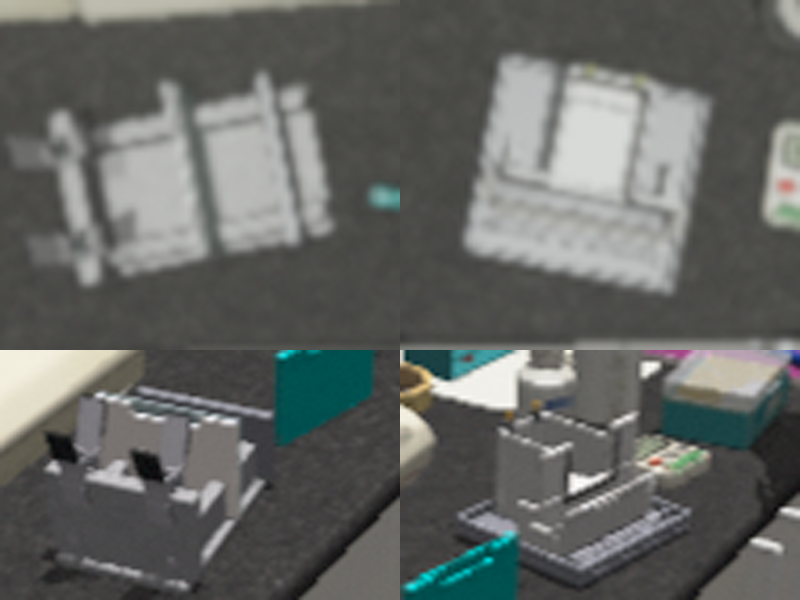

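The top picture shows the rack at about (203,210), with its end board and clips on the left, and the unit at (323,209). The turquoise piece at (257,217), side (279,238), is only a look-alike. The cassette is the tall white notched plate in the rack's middle slot (side about (235,255)): its white face points to the end board and the short grey plate stands behind it. The next step is to go above the unit for a wrist look.

```bash
python3 -m creep '{"translation":[[23,34,12],[23,34,12],[23,34,12],[23,34,12],[23,34,12],[23,34,12],[23,34,12],[23,34,12]],"spin":[0,0,0,0,0,0,0,0],"gripper":[0.34,0.34,0.34,0.34,0.34,0.34,0.34,0.34]}' 25
python3 -m creep '{"translation":[[23,34,12],[23,34,12],[23,34,12],[0,0,12],[0,0,0],[0,0,0]],"spin":[0,0,0,0,0,0],"gripper":[0.34,0.34,0.34,0.34,0.34,0.34]}'
python3 - <<'E'
from h import *
f=save('w1','wrist')
print(get_state()['eef_pos'],get_state()['q'],-f['R'].T@f['t'],f['R'],f['mtx'])
print(proj(f,[[.456,-.222,0],[.468,-.182,.104],[.445,-.264,.104]]))
for l in ['gel_unit','slot_floor','ear_left','ear_right']:
    print(l,[(np.round(d['centre'],4).tolist(),round(d['confidence'],2)) for d in nets.pinpoint('wrist',l)][:3])
E
```

```text
t: 2.1
eef_pos: [0.343, -0.3827, 0.2848]
ee_rot: [-3.141, 0.001, -2.905]
force: [0.4, -0.6, -0.4]
width: 0.0313
gripper_force: 0.0
t: 2.7
eef_pos: [0.411, -0.2824, 0.3317]
ee_rot: [3.142, 0.0, -2.905]
force: [-0.1, 0.5, -0.6]
width: 0.0294
gripper_force: 0.0
[ 0.41065122 -0.28259674  0.33133268] [-2.08025771e-01 -2.87015786e-04 -1.13507841e-01 -2.58740991e-04
 -1.45827475e+00 -1.12695657e+00] [ 0.33614138 -0.29989034  0.5285187 ] [[-2.34073107e-01  9.72218998e-01  1.85166025e-05]
 [ 9.32164069e-01  2.24424003e-01  2.84084523e-01]
 [ 2.76188215e-01  6.65138074e-02 -9.58799240e-01]] [[289.91592944   0.         275.35587804]
 [  0.         289.91592944 204.9051306 ]
 [  0.           0.           1.        ]]
[[300.70827535 193.76881125]
 [329.15511893 223.38930864]
 [281.55984944 197.6021966 ]]
gel_unit [([0.4554, -0.2247, -0.0013], 0.74), ([0.4815, 0.1591, 0.0077], 0.71)]
slot_floor [([0.4529, -0.2156, 0.0097], 0.85), ([0.475, 0.1624, 0.0036], 0.18)]
ear_left [([0.4675, -0.1806, 0.1053], 0.74)]
ear_right [([0.4474, -0.2681, 0.1047], 0.72)]
```

View pics/w1.png

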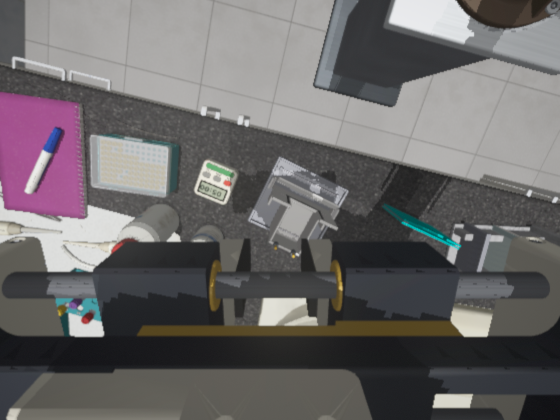

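The wrist picture shows the unit at about (300,205), the timer at (216,180), the turquoise look-alike at (420,225) and the rack at (490,245). Now I'll make the half turn on the way to the rack, because joint 6 needs it later, and collect views for a model fit.

```bash
cat >> h.py <<'E'
import pickle
def keep(name,cam):
    f=save(name,cam); pickle.dump(f,open(f'pics/{name}.pkl','wb')); return f
def segs():
    S=lambda *p:[(p[i],p[i+1]) for i in range(len(p)-1)]
    H,W=.104,.057
    u=[]
    for s in (1,-1):
        u+=S((0,s*.025,H),(0,s*W,H),(.005,s*W,H),(.005,s*.025,H),(0,s*.025,H))
    u+=S((.005,.025,.092),(.072,.025,.092),(.072,-.025,.092),(.005,-.025,.092))
    u+=S((-.022,-.05,.057),(-.022,.05,.057))
    r=S((-.081,-.05,.01),(.081,-.05,.01),(.081,.05,.01),(-.081,.05,.01),(-.081,-.05,.01))
    r+=S((.0635,-.055,.085),(.0765,-.055,.085),(.0765,.055,.085),(.0635,.055,.085),(.0635,-.055,.085))
    r+=S((-.009,-.055,.1),(-.009,.055,.1),(-.001,.055,.1),(-.001,-.055,.1),(-.009,-.055,.1))
    r+=S((-.064,-.055,.072),(-.064,.055,.072),(-.056,.055,.072),(-.056,-.055,.072),(-.064,-.055,.072))
    return {'u':u,'r':r}
def grad(f,s=1.2):
    g=cv2.GaussianBlur(cv2.cvtColor(f['img'],cv2.COLOR_RGB2GRAY).astype(np.float32),(0,0),s)
    g=np.dstack([cv2.Sobel(g,-1,1,0),cv2.Sobel(g,-1,0,1)])
    m=np.linalg.norm(g,axis=2,keepdims=True); return g/(m+25)
def world(p,P):
    c,s=np.cos(p[2]),np.sin(p[2]); P=np.asarray(P)
    return np.c_[p[0]+c*P[:,0]-s*P[:,1],p[1]+s*P[:,0]+c*P[:,1],P[:,2]]
def fit(model,frames,p0):
    from scipy.optimize import minimize
    sg=np.array(segs()[model]); A,B=sg[:,0],sg[:,1]
    k=np.linspace(0,1,25); n=len(A)
    P=(A[:,None]*(1-k[None,:,None])+B[:,None]*k[None,:,None]).reshape(-1,3)
    w=np.repeat(np.linalg.norm(B-A,axis=1),25)
    def score(p,G):
        t=0
        for f,g in zip(frames,G):
            uv=proj(f,world(p,P)).astype(np.float32)
            d=proj(f,world(p,B))-proj(f,world(p,A)); d/=np.linalg.norm(d,axis=1,keepdims=True)+1e-9
            N=np.repeat(np.c_[-d[:,1],d[:,0]],25,0)
            v=cv2.remap(g.astype(np.float32),uv[:,None,0],uv[:,None,1],cv2.INTER_LINEAR)[:,0]
            t+=np.sum(w*np.abs((v*N).sum(1)))/w.sum()
        return -t/len(frames)
    G2=[grad(f,2) for f in frames]; G1=[grad(f,.9) for f in frames]
    r=np.random.default_rng(0)
    c=[np.array(p0)+r.uniform(-1,1,3)*[.012,.012,.12] for _ in range(500)]
    c=sorted(c,key=lambda p:score(p,G2))[:6]; res=[]
    for p in c:
        o=minimize(lambda q:score(p+q*[.003,.003,.03],G1),np.zeros(3),method='Nelder-Mead',options=dict(initial_simplex=np.vstack([np.zeros(3),np.eye(3)])))
        res.append((o.fun,p+o.x*[.003,.003,.03]))
    res.sort(key=lambda x:x[0]); return res
def draw(f,model,p):
    im=cv2.cvtColor(f['img'],cv2.COLOR_RGB2BGR); im=cv2.resize(im,None,fx=4,fy=4,interpolation=cv2.INTER_CUBIC)
    for a,b in segs()[model]:
        q=np.round(proj(f,world(p,[a,b]))*4+1.5).astype(int); cv2.line(im,tuple(map(int,q[0])),tuple(map(int,q[1])),(0,0,255),1)
    return im
E
python3 -m creep '{"translation":[[3,21,0],[3,21,0],[3,21,0],[3,21,0],[3,21,0],[3,21,0]],"spin":[0.147,0.147,0.147,0.147,0.147,0.147],"gripper":[0.34,0.34,0.34,0.34,0.34,0.34]}' | head -2
python3 -c "
from h import *
keep('w2','wrist')"
python3 -m creep '{"translation":[[3,21,0],[3,21,0],[3,21,0],[3,21,0],[3,21,0],[3,21,0],[3,21,0],[3,21,0]],"spin":[0.147,0.147,0.147,0.147,0.147,0.147,0.147,0.147],"gripper":[0.34,0.34,0.34,0.34,0.34,0.34,0.34,0.34]}' | head -2
python3 -m creep '{"translation":[[3,21,0],[3,21,0],[3,21,0],[3,21,0],[3,21,0],[3,21,0],[3,21,0],[0,0,0]],"spin":[0.147,0.147,0.147,0.147,0.147,0.147,0.147,0],"gripper":[0.34,0.34,0.34,0.34,0.34,0.34,0.34,0.34]}'
cat > m.py <<'E'
from h import *
import os
keep('w3','wrist');keep('top3','top');keep('side3','side')
L=lambda n:pickle.load(open(f'pics/{n}.pkl','rb'))
w2,w3,t3,s3=map(L,('w2','w3','top3','side3'))
for n,fs,m,p0 in [('u w2',[w2],'u',(.456,-.222,-.23)),('u top',[t3],'u',(.456,-.222,-.23)),('u side',[s3],'u',(.456,-.222,-.23)),('u all',[w2,t3,s3],'u',(.456,-.222,-.23)),
   ('r w3',[w3],'r',(.476,.161,1.75)),('r top',[t3],'r',(.476,.161,1.75)),('r side',[s3],'r',(.476,.161,1.75)),('r all',[w3,t3,s3],'r',(.476,.161,1.75))]:
    print(n,[(round(a,3),b.round(4).tolist()) for a,b in fit(m,fs,p0)[:3]])
    print('   visible',[proj(f,[p0[:2]+(.05,)]).round().tolist() for f in fs])
E
python3 m.py
```

```text
t: 3.55
eef_pos: [0.4291, -0.1559, 0.3317]
t: 4.4
eef_pos: [0.4533, 0.0121, 0.3317]
t: 5.2
eef_pos: [0.4746, 0.1601, 0.331]
ee_rot: [3.141, 0.001, 0.187]
force: [-0.7, 0.4, -0.3]
width: 0.0297
gripper_force: 0.0
u w2 [(np.float64(-0.64), [0.4565, -0.2257, -0.2192]), (np.float64(-0.639), [0.4603, -0.2188, -0.2169]), (np.float64(-0.639), [0.4603, -0.2188, -0.2144])]
   visible [[[242.0, 138.0]]]
u top [(np.float64(-0.614), [0.4604, -0.2204, -0.2137]), (np.float64(-0.614), [0.4604, -0.2204, -0.2136]), (np.float64(-0.614), [0.4605, -0.2204, -0.2137])]
   visible [[[321.0, 214.0]]]
u side [(np.float64(-0.69), [0.4523, -0.214, -0.2045]), (np.float64(-0.69), [0.4524, -0.214, -0.2036]), (np.float64(-0.69), [0.4524, -0.2138, -0.2052])]
   visible [[[310.0, 207.0]]]
u all [(np.float64(-0.566), [0.4509, -0.2239, -0.2346]), (np.float64(-0.565), [0.4526, -0.217, -0.2231]), (np.float64(-0.565), [0.4525, -0.2168, -0.2254])]
   visible [[[242.0, 138.0]], [[321.0, 214.0]], [[310.0, 207.0]]]
r w3 [(np.float64(-0.647), [0.4754, 0.1643, 1.7604]), (np.float64(-0.646), [0.4768, 0.1645, 1.7532]), (np.float64(-0.646), [0.4768, 0.1644, 1.7531])]
   visible [[[275.0, 166.0]]]
r top [(np.float64(-0.527), [0.4747, 0.1597, 1.7832]), (np.float64(-0.527), [0.4746, 0.1598, 1.7827]), (np.float64(-0.527), [0.4745, 0.1599, 1.7831])]
   visible [[[203.0, 210.0]]]
r side [(np.float64(-0.479), [0.4854, 0.1715, 1.8628]), (np.float64(-0.479), [0.4853, 0.1716, 1.8622]), (np.float64(-0.478), [0.4856, 0.1715, 1.8661])]
   visible [[[237.0, 264.0]]]
r all [(np.float64(-0.549), [0.4754, 0.1638, 1.7562]), (np.float64(-0.549), [0.4754, 0.1638, 1.7564]), (np.float64(-0.549), [0.4754, 0.1639, 1.7564])]
   visible [[[275.0, 166.0]], [[203.0, 210.0]], [[237.0, 264.0]]]
```

```bash
python3 - <<'E'
from h import *
L=lambda n:pickle.load(open(f'pics/{n}.pkl','rb'))
w2,w3,t3,s3=map(L,('w2','w3','top3','side3'))
c=lambda im,x,y,w,h:im[4*(y-h//2):4*(y+h//2),4*(x-w//2):4*(x+w//2)]
a=c(draw(w3,'r',(.4754,.164,1.757)),285,165,200,146)
A=cv2.resize(a,(800,584))
cv2.imwrite('pics/ovr.png',A)
p=(.4565,-.2222,-.2185)
b=cv2.resize(c(draw(w2,'u',p),242,138,100,100),(400,400))
d=cv2.resize(c(draw(s3,'u',p),310,203,100,100),(400,400))
cv2.imwrite('pics/ovu.png',np.hstack([b,d]))
E
```

```text
(no output)
```

View pics/ovr.png

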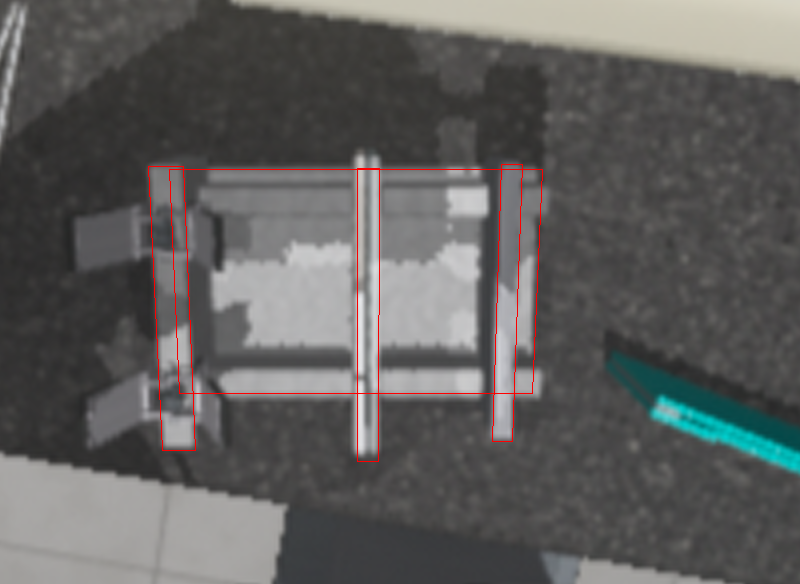

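View pics/ovu.png

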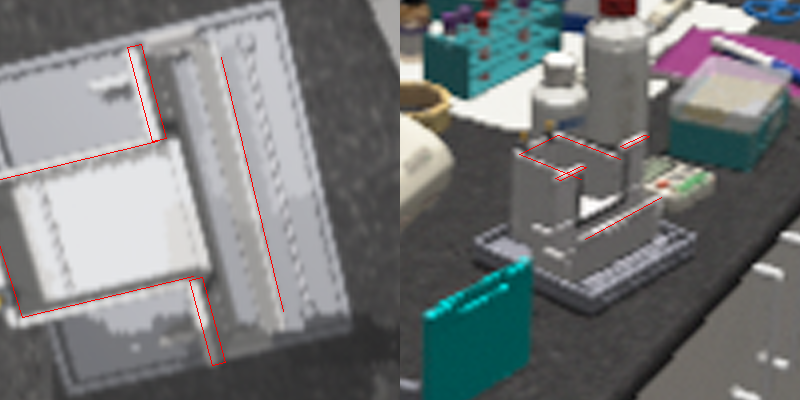

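The rack overlay fits: board, cassette and blanking plate lie on the model lines at board (170,310), cassette (367,310) and plate (507,300), and the cassette's white half faces the clips. The unit overlay is within about 3 mm. Now I'll grasp the cassette.

```bash
python3 -m creep '{"translation":[[2,-1,-45],[0,0,-45],[0,0,-45],[0,0,-45],[0,0,-40],[0,0,-20],[0,0,-13],[0,0,0]],"spin":[0,0,0,0,0,0,0,0],"gripper":[0.34,0.34,0.34,0.34,0.34,0.34,0.34,0.34]}' 25
python3 -m creep '{"translation":[[0,0,0],[0,0,0],[0,0,0],[0,0,0],[0,0,0]],"spin":[0,0,0,0,0],"gripper":[0,0,0,0,0]}' 25
```

```text
t: 6.15
eef_pos: [0.4752, 0.1561, 0.0773]
ee_rot: [3.14, 0.003, 0.179]
force: [0.2, -0.9, 1.2]
width: 0.0302
gripper_force: 0.0
t: 6.65
eef_pos: [0.4765, 0.158, 0.0794]
ee_rot: [-3.141, -0.001, 0.182]
force: [0.3, -0.6, -0.4]
width: 0.0011
gripper_force: 0.0
```

```bash
python3 - <<'E'
from h import *
w=keep('w4','wrist'); s=keep('s4','side')
a=cv2.cvtColor(w['img'],cv2.COLOR_RGB2BGR)[60:360,80:480]; b=cv2.resize(cv2.cvtColor(s['img'],cv2.COLOR_RGB2BGR)[200:310,180:327],(400,300),interpolation=2)
cv2.imwrite('pics/g4.png',np.hstack([a,b])); print(get_state()['width'],get_state()['gripper_force'])
E
```

```text
0.00040332001773979854 0.0
```

View pics/g4.png

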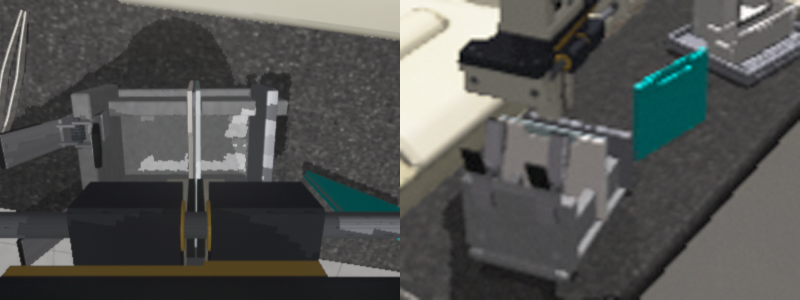

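```bash
python3 - <<'E'
from h import *
w=pickle.load(open('pics/w4.pkl','rb')); s=pickle.load(open('pics/s4.pkl','rb'))
st=get_state(); p=st['eef_pos']; print(p,st['t'],st['width'],st['gripper_force'],st['force'])
P=[p,p+[0,0,.019],p+[0,0,.066],[.4763,.1591,.1],[.4763,.1591,.09]]
o=proj(s,P); print('side crop px',((o-[180,200])*[400/147,300/110]+[400,0]).round())
print('wrist crop',(proj(w,P)-[80,60]).round())
c=world((.4754,.164,1.757),[(-.005,-.055,.1),(-.005,.055,.1)]); print((proj(w,c)-[80,60]).round(),((proj(s,c)-[180,200])*[400/147,300/110]+[400,0]).round())
E
```

```text
[0.47638761 0.15794704 0.07918161] 6.75 0.00040332001773979854 0.0 [ 0.01460795  0.23555223 -0.43082503]
side crop px [[555. 147.]
 [554. 130.]
 [552.  88.]
 [553. 129.]
 [554. 138.]]
wrist crop [[196. 169.]
 [196. 180.]
 [197. 216.]
 [195. 181.]
 [195. 175.]]
[[194.  96.]
 [195. 252.]] [[501. 118.]
 [608. 141.]]
```

```bash
python3 - <<'E'
from h import *
L=lambda n:cv2.cvtColor(pickle.load(open(f'pics/{n}.pkl','rb'))['img'],cv2.COLOR_RGB2BGR)
z=lambda im,x0,y0,w,h,W,H:cv2.resize(im[y0:y0+h,x0:x0+w],(W,H),interpolation=cv2.INTER_CUBIC)
a=z(L('side3'),205,230,60,45,400,300); b=z(L('s4'),205,230,60,45,400,300)
c=z(L('w4'),245,215,60,45,400,300); d=z(L('w3'),245,150,60,45,400,300)
cv2.imwrite('pics/z5.png',np.vstack([np.hstack([a,b]),np.hstack([c,d])]))
E
```

```text
(no output)
```

View pics/z5.png

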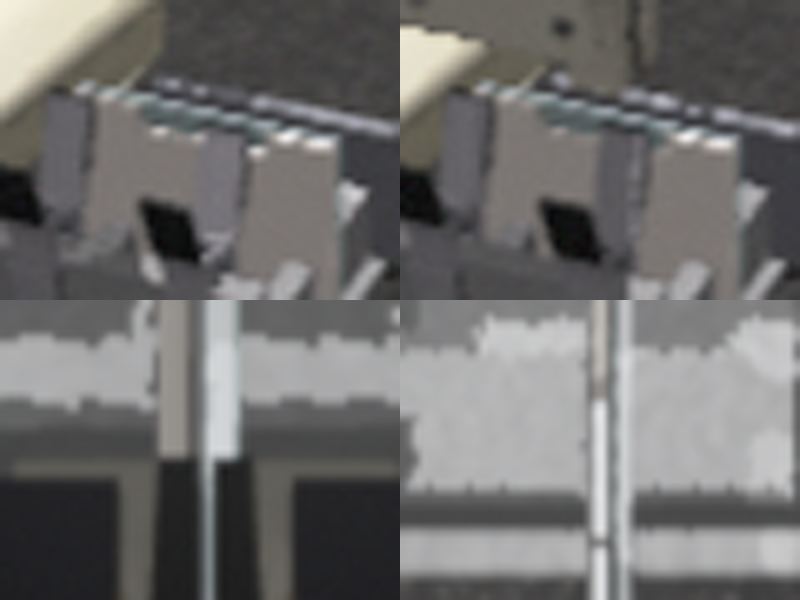

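The fingers closed to 0.4 mm with no force. In the zoom the fingertips are above the cassette's top edge (side zoom row 85, edge at row 100-130), so the real tips sit higher than I assumed. I'll open, go down step by step and probe.

```bash
python3 -c "
from h import *
print(arm.grasp_offset,[a for a in dir(arm) if a[0]!='_'])"
python3 -m creep '{"translation":[[0,0,0],[0,0,0],[0,0,0],[0,0,-8],[0,0,-8],[0,0,0]],"spin":[0,0,0,0,0,0],"gripper":[0.34,0.34,0.34,0.34,0.34,0.34]}' 25
python3 -m creep '{"translation":[[0,0,0],[0,0,0],[0,0,0],[0,0,0],[0,0,0]],"spin":[0,0,0,0,0],"gripper":[0,0,0,0,0]}' 25
```

```text
0.0188 ['Unreachable', 'grasp_offset', 'job_done']
t: 7.35
eef_pos: [0.4753, 0.1571, 0.0614]
ee_rot: [3.141, 0.003, 0.182]
force: [-0.9, -1.0, 0.3]
width: 0.0297
gripper_force: 0.0
t: 7.85
eef_pos: [0.4764, 0.1579, 0.0631]
ee_rot: [-3.141, -0.0, 0.182]
force: [0.5, -0.3, 0.3]
width: 0.001
gripper_force: 0.0
```

```bash
python3 - <<'E'
from h import *
L=lambda n:pickle.load(open(f'pics/{n}.pkl','rb'))
s0=L('side3'); s4=L('s4'); s5=keep('s5','side'); w5=keep('w5','wrist')
for s in (s4,s5):
    d=np.abs(s['img'].astype(int)-s0['img']).max(2)>30
    print({c:(np.where(d[215:300,c])[0][-3:]+215).tolist() for c in range(220,262,3)})
p=get_state()['eef_pos']; print(proj(s5,[p+[0,0,h] for h in (0,.02,.04,.06)]).round(1), proj(w5,[p+[0,0,h] for h in (0,.02,.04,.06)]).round(1))
b=cv2.cvtColor(w5['img'],cv2.COLOR_RGB2BGR); c=cv2.cvtColor(s5['img'],cv2.COLOR_RGB2BGR)
z=lambda im,x0,y0,w,h,W,H:cv2.resize(im[y0:y0+h,x0:x0+w],(W,H),interpolation=cv2.INTER_CUBIC)
cv2.imwrite('pics/z6.png',np.hstack([z(c,195,205,80,120,400,600),z(b,200,120,150,225,400,600)]))
E
```

```text
{220: [232, 233, 234], 223: [230, 231, 232], 226: [270, 296, 297], 229: [249, 270, 271], 232: [238, 239, 240], 235: [251, 265, 268], 238: [272, 273, 274], 241: [228, 229, 244], 244: [225, 244, 252], 247: [222, 245, 246], 250: [218, 246, 247], 253: [215, 216], 256: [], 259: []}
{220: [232, 233, 234], 223: [231, 232, 233], 226: [270, 296, 297], 229: [249, 270, 271], 232: [240, 244, 245], 235: [251, 265, 268], 238: [272, 273, 274], 241: [226, 227, 231], 244: [231, 244, 252], 247: [226, 227, 228], 250: [224, 246, 247], 253: [219, 220, 221], 256: [], 259: []}
[[237.3 259.1]
 [236.9 252.7]
 [236.6 246.2]
 [236.3 239.6]] [[276.2 229.3]
 [276.2 240.3]
 [276.3 253.8]
 [276.4 270.7]]
```

View pics/z6.png

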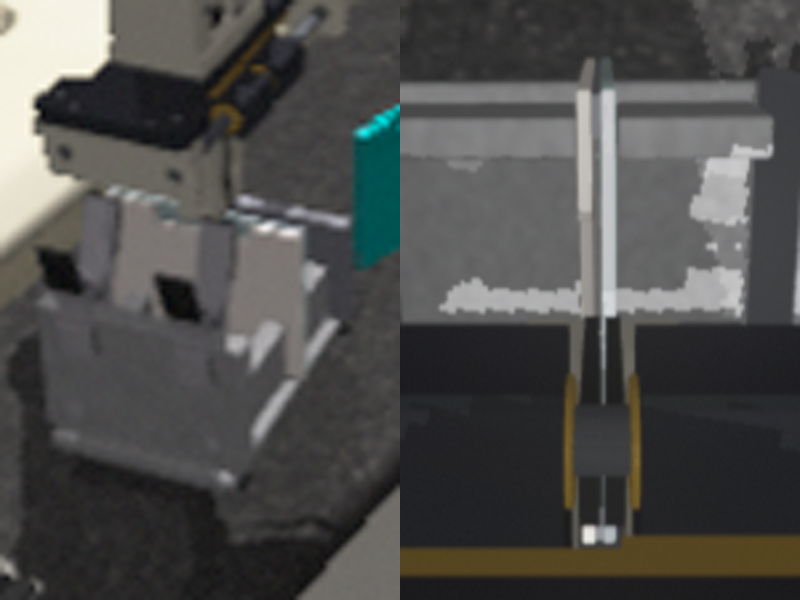

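Wrist zoom: closed pads end near row 320, and the cassette's top edge runs below them. Side zoom: the tip, about (205,218), is level with the notch. So the real tips are roughly 35 mm above the reported TCP. I'll go on down, watching force.

```bash

python3 -m creep '{"translation":[[0,0,0],[0,0,0],[0,0,0],[0,0,-7],[0,0,-7],[0,0,0]],"spin":[0,0,0,0,0,0],"gripper":[0.34,0.34,0.34,0.34,0.34,0.34]}' 25
python3 -m creep '{"translation":[[0,0,0],[0,0,0],[0,0,0],[0,0,0],[0,0,0]],"spin":[0,0,0,0,0],"gripper":[0,0,0,0,0]}' 25
```

```text
t: 8.55
eef_pos: [0.4755, 0.1572, 0.0476]
ee_rot: [3.141, 0.002, 0.182]
force: [0.9, 0.2, -0.5]
width: 0.0298
gripper_force: 0.0
t: 9.05
eef_pos: [0.4765, 0.1581, 0.0492]
ee_rot: [-3.141, -0.0, 0.182]
force: [-0.1, 1.5, 0.2]
width: 0.0076
gripper_force: 25.0
```

Gripped at a reported TCP z of 0.049. So the true fingertip is about 39 mm above the reported TCP, and I'll carry that offset. I'll regrip 9 mm deeper for a firm hold.

```bash

python3 -m creep '{"translation":[[0,0,0],[0,0,0],[0,1,-5],[0,1,-4],[0,0,0]],"spin":[0,0,0,0,0],"gripper":[0.3,0.3,0.3,0.3,0.3]}' 30
python3 -m creep '{"translation":[[0,0,0],[0,0,0],[0,0,0],[0,0,0],[0,0,0]],"spin":[0,0,0,0,0],"gripper":[0,0,0,0,0]}' 30
```

```text
t: 9.55
eef_pos: [0.4758, 0.1596, 0.0391]
ee_rot: [3.141, 0.001, 0.182]
force: [-0.1, 0.3, 0.1]
width: 0.0263
gripper_force: 0.0
t: 10.05
eef_pos: [0.4764, 0.1598, 0.04]
ee_rot: [-3.142, -0.0, 0.182]
force: [0.7, 0.0, -0.5]
width: 0.0076
gripper_force: 29.9
```

```bash

python3 -m creep '{"translation":[[0,0,20],[0,0,40],[0,0,40],[0,0,40],[-2,-27,0],[-2,-27,0]],"spin":[0,0,0,0,-0.14,-0.14],"gripper":[0,0,0,0,0,0]}' 30
python3 -m creep '{"translation":[[-2,-27,0],[-2,-27,0],[-2,-27,0],[-2,-27,0],[-2,-27,0],[-2,-27,0]],"spin":[-0.14,-0.14,-0.14,-0.14,-0.14,-0.14],"gripper":[0,0,0,0,0,0]}' | head -2
python3 -c "
from h import *
keep('w6','wrist')"
python3 -m creep '{"translation":[[-2,-27,0],[-2,-27,0],[-2,-27,0],[-2,-27,0],[-2,-27,0],[-2,-27,0],[2,-2,0],[0,0,0]],"spin":[-0.14,-0.14,-0.14,-0.14,-0.14,-0.14,-0.009,0],"gripper":[0,0,0,0,0,0,0,0]}'
python3 - <<'E'
from h import *
w=keep('w7','wrist');s=keep('s7','side');t=keep('t7','top')
for c in ('wrist','side','top'):
    for l in ['gel_unit','slot_floor','ear_left','ear_right','gel_cassette','notched_face']:
        print(c,l,[(np.round(d['centre'],4).tolist(),round(d['confidence'],2)) for d in nets.pinpoint(c,l)][:2])
print(proj(w,world((.4585,-.222,-.216),[(0,.057,.104),(0,-.057,.104)])).round())
w6=pickle.load(open('pics/w6.pkl','rb')); print(proj(w6,world((.4585,-.222,-.216),[(0,.057,.104),(0,-.057,.104)])).round())
E
```

```text
t: 10.65
eef_pos: [0.4726, 0.1061, 0.1812]
ee_rot: [-3.14, -0.002, -0.102]
force: [0.4, -0.6, -2.6]
width: 0.008
gripper_force: 29.9
t: 11.25
eef_pos: [0.4597, -0.0572, 0.1798]
t: 12.1
eef_pos: [0.45, -0.2206, 0.1795]
ee_rot: [3.141, 0.0, -1.788]
force: [-0.2, 0.9, -1.4]
width: 0.0075
gripper_force: 30.0
wrist gel_unit [([0.4599, -0.2244, 0.0022], 0.64)]
wrist slot_floor [([0.449, -0.2217, 0.0102], 0.77)]
wrist ear_left [([0.4679, -0.1797, 0.1072], 0.94), ([0.4673, -0.3791, 0.0057], 0.45)]
wrist ear_right [([0.4464, -0.2658, 0.1031], 0.76)]
wrist gel_cassette [([0.4498, -0.2238, 0.1503], 0.64)]
wrist notched_face [([0.4517, -0.2248, 0.1925], 0.56)]
side gel_unit [([0.4554, -0.2231, 0.0027], 0.73), ([0.5824, -0.3738, -0.004], 0.36)]
side slot_floor [([0.4567, -0.2205, 0.0148], 0.75)]
side ear_left [([0.4668, -0.1818, 0.103], 0.75)]
side ear_right [([0.4452, -0.2672, 0.0997], 0.64)]
side gel_cassette [([0.4469, -0.2243, 0.151], 0.62), ([0.452, -0.0138, -0.0039], 0.57)]
side notched_face [([0.446, -0.0079, 0.0467], 0.95), ([0.4543, -0.226, 0.1951], 0.79)]
top gel_unit []
top slot_floor [([0.4713, -0.3752, 0.0009], 0.48)]
top ear_left []
top ear_right []
top gel_cassette []
top notched_face []
[[267. 254.]
 [266. 141.]]
[[338.  97.]
 [449.  -3.]]
```

```bash
cat > m2.py <<'E'
from h import *
import pickle
L=lambda n:pickle.load(open(f'pics/{n}.pkl','rb'))
w1=None
p0=(.458,-.2225,-.22)
for n in (['w2'],['w6'],['w7'],['w2','w6'],['w2','w7'],['w2','w6','w7']):
    print(n,[(round(a,3),b.round(4).tolist()) for a,b in fit('u',[L(k) for k in n],p0)[:3]])
# cassette in hand: same trick
import h
S=h.segs
for z in (.239,):
  h.segs=lambda:{'c':[((x,-.055,z),(x,.055,z)) for x in (-.004,.004)]+[((-.004,s*.055,z),(.004,s*.055,z)) for s in (1,-1)]}
  for n in (['w7'],['s7'],['t7'],['w7','s7']): print('cass',n,[(round(a,3),b.round(4).tolist()) for a,b in fit('c',[L(k) for k in n],(.45,-.222,-.217))[:3]])
E
python3 m2.py
```

```text
['w2'] [(np.float64(-0.642), [0.4565, -0.2253, -0.2208]), (np.float64(-0.573), [0.4444, -0.2216, -0.2488]), (np.float64(-0.573), [0.4443, -0.2216, -0.2496])]
['w6'] [(np.float64(-0.616), [0.4581, -0.2202, -0.217]), (np.float64(-0.616), [0.458, -0.2204, -0.2143]), (np.float64(-0.567), [0.4602, -0.2207, -0.2193])]
['w7'] [(np.float64(-0.642), [0.4628, -0.2233, -0.2196]), (np.float64(-0.642), [0.4628, -0.2233, -0.2198]), (np.float64(-0.637), [0.463, -0.2234, -0.2338])]
['w2', 'w6'] [(np.float64(-0.596), [0.4582, -0.2188, -0.2184]), (np.float64(-0.595), [0.4581, -0.2188, -0.2177]), (np.float64(-0.595), [0.4582, -0.2188, -0.2182])]
['w2', 'w7'] [(np.float64(-0.618), [0.4624, -0.2233, -0.2187]), (np.float64(-0.614), [0.4615, -0.2221, -0.2513]), (np.float64(-0.596), [0.4568, -0.2252, -0.2192])]
['w2', 'w6', 'w7'] [(np.float64(-0.62), [0.4576, -0.2222, -0.2194]), (np.float64(-0.585), [0.4581, -0.2195, -0.2152]), (np.float64(-0.585), [0.4581, -0.2194, -0.2136])]
cass ['w7'] [(np.float64(-0.672), [0.4468, -0.2343, -0.2106]), (np.float64(-0.653), [0.4476, -0.2305, -0.211]), (np.float64(-0.612), [0.4485, -0.2261, -0.2131])]
cass ['s7'] [(np.float64(-0.434), [0.4417, -0.2326, -0.3288]), (np.float64(-0.433), [0.4432, -0.2284, -0.3321]), (np.float64(-0.433), [0.4432, -0.2284, -0.332])]
cass ['t7'] [(np.float64(-0.482), [0.4435, -0.2105, -0.4453]), (np.float64(-0.481), [0.4432, -0.2106, -0.4502]), (np.float64(-0.43), [0.4493, -0.2062, -0.3148])]
cass ['w7', 's7'] [(np.float64(-0.507), [0.4484, -0.2269, -0.2105]), (np.float64(-0.505), [0.4482, -0.2277, -0.2099]), (np.float64(-0.495), [0.4391, -0.2304, -0.2309])]
```

```bash

python3 -m creep '{"translation":[[1,3,-20],[0,0,-30],[0,0,-30],[0,0,-10],[0,0,-8],[0,0,-6],[0,0,-6],[0,0,0]],"spin":[0,0,0,0,0,0,0,0],"gripper":[0,0,0,0,0,0,0,0]}' 30
```

```text
t: 13.95
eef_pos: [0.4523, -0.2172, 0.0702]
ee_rot: [-3.14, 0.0, -1.787]
force: [2.3, -0.4, -2.5]
width: 0.0077
gripper_force: 30.0
```

```bash

python3 -m creep '{"translation":[[0,0,-6],[0,0,-6],[0,0,-5],[0,0,0]],"spin":[0,0,0,0],"gripper":[0,0,0,0]}' 30
```

```text
t: 14.35
eef_pos: [0.452, -0.2171, 0.0525]
ee_rot: [-3.141, 0.0, -1.787]
force: [3.7, -0.2, -3.0]
width: 0.0081
gripper_force: 30.0
```

```bash

python3 -m creep '{"translation":[[1,0,-4],[0,0,-4],[0,0,-3],[0,0,0]],"spin":[0,0,0,0],"gripper":[0,0,0,0]}' 30
```

```text
t: 14.75
eef_pos: [0.4526, -0.2171, 0.042]
ee_rot: [-3.141, -0.0, -1.786]
force: [1.9, 1.0, 0.7]
width: 0.0075
gripper_force: 30.0
```

```bash

python3 -m creep '{"translation":[[0,0,-1],[0,0,-1],[0,0,0]],"spin":[0,0,0],"gripper":[0,0,0]}' 30
python3 -m creep '{"translation":[[0,0,0],[0,0,0],[0,0,0],[0,0,20],[0,0,40],[0,0,45],[0,0,45],[0,0,0]],"spin":[0,0,0,0,0,0,0,0],"gripper":[0.4,0.4,0.4,0.4,0.4,0.4,0.4,0.4]}' 30
python3 - <<'E'
from h import *
w=keep('w8','wrist');s=keep('s8','side')
for c in ('wrist','side'):
    for l in ['ear_left','ear_right','gel_cassette','notched_face','clip_1']:
        print(c,l,[(np.round(d['centre'],4).tolist(),round(d['confidence'],2)) for d in nets.pinpoint(c,l)][:3])
L=lambda n:pickle.load(open(f'pics/{n}.pkl','rb'))
w3,t3=L('w3'),L('top3')
# both clips, from the old views
E
```

```text
t: 15.05
eef_pos: [0.4538, -0.2174, 0.0419]
ee_rot: [-3.139, -0.0, -1.785]
force: [-2.5, 4.5, 18.5]
width: 0.0077
gripper_force: 30.1
t: 15.85
eef_pos: [0.4554, -0.2183, 0.1961]
ee_rot: [-3.132, -0.001, -1.786]
force: [0.8, -0.1, -0.8]
width: 0.0348
gripper_force: 0.0
wrist ear_left [([0.4676, -0.1807, 0.1051], 0.83)]
wrist ear_right [([0.4473, -0.2658, 0.1017], 0.91)]
wrist gel_cassette [([0.4532, -0.22, 0.0104], 0.85), ([0.4496, -0.0127, 0.0033], 0.81)]
wrist notched_face [([0.451, -0.2194, 0.0587], 0.69), ([0.4478, -0.0094, 0.0433], 0.63)]
wrist clip_1 [([0.4648, -0.1804, 0.1038], 0.72)]
side ear_left [([0.4698, -0.1816, 0.1004], 0.98), ([0.456, -0.2253, 0.0582], 0.52), ([0.4935, 0.237, 0.0951], 0.33)]
side ear_right [([0.4455, -0.2642, 0.1014], 0.82)]
side gel_cassette [([0.4534, -0.2229, 0.011], 0.81), ([0.4542, -0.0125, -0.0028], 0.61), ([0.4659, -0.3805, -0.0015], 0.4)]
side notched_face [([0.4545, -0.2233, 0.0607], 0.72)]
side clip_1 [([0.4326, 0.2311, 0.0948], 0.81), ([0.493, 0.2369, 0.0971], 0.78)]
```

The cassette is on the slot floor: bottom at 12 mm, 18 N floor contact, and the nets put it at z = 0.010-0.011. On to the clips.

```bash

python3 -m creep '{"translation":[[1,45,6],[1,45,6],[1,45,6],[1,45,6],[1,45,6]],"spin":[-0.117,-0.117,-0.117,-0.117,-0.117],"gripper":[0.8,0.8,0.8,0.8,0.8]}' | head -2
python3 -m creep '{"translation":[[1,45,6],[1,45,6],[1,45,6],[1,45,6],[1,45,6],[0,0,0]],"spin":[-0.117,-0.117,-0.117,-0.117,-0.117,0],"gripper":[0.8,0.8,0.8,0.8,0.8,0.8]}'
python3 - <<'E'
from h import *
for c in ('wrist','side','top','wrist'):
    if c!='wrist' or 1: cams.grab_frame(c)
    print(c,[(np.round(d['centre'],4).tolist(),round(d['confidence'],2)) for d in nets.pinpoint(c,'clip_1')][:4])
w9=keep('w9','wrist')
print([(round(a,3),b.round(4).tolist()) for a,b in fit('r',[w9],(.4755,.164,1.757))[:2]])
for x,y in ((.493,.2385),(.4334,.2273)): print(proj(w9,[[x,y,.094],[x,y,.139]]).round())
E
```

```text
t: 16.95
eef_pos: [0.457, 0.0095, 0.2204]
t: 17.55
eef_pos: [0.4627, 0.2373, 0.25]
ee_rot: [3.141, 0.001, -2.958]
force: [-0.2, -0.6, 0.1]
width: 0.0701
gripper_force: 0.0
wrist [([0.4933, 0.2441, 0.0926], 0.94), ([0.4322, 0.2291, 0.0988], 0.57)]
side [([0.4306, 0.2295, 0.0967], 0.88), ([0.4938, 0.2382, 0.0931], 0.8)]
top [([0.4323, 0.2251, 0.094], 0.54)]
wrist [([0.4357, 0.2266, 0.0975], 0.96), ([0.4932, 0.2432, 0.0938], 0.62)]
[(np.float64(-0.616), [0.4761, 0.1669, 1.762]), (np.float64(-0.616), [0.4761, 0.1669, 1.7618])]
[[276. 208.]
 [276. 219.]]
[[276. 160.]
 [276. 166.]]
```

```bash

python3 -m creep '{"translation":[[-30,-9,-20],[0,0,-45],[0,0,-45],[0,0,-30],[0,0,-20],[0,0,-12],[0,0,-10],[0,0,0]],"spin":[0,0,0,0,0,0,0,0],"gripper":[0.8,0.8,0.8,0.8,0.8,0.8,0.8,0.8]}' 25
python3 -m creep '{"translation":[[0,0,0],[0,0,0],[0,0,0],[0,0,0],[0,0,0]],"spin":[0,0,0,0,0],"gripper":[0,0,0,0,0]}' 25
```

```text
t: 18.8
eef_pos: [0.4322, 0.2234, 0.0674]
ee_rot: [-3.141, -0.001, -2.957]
force: [0.5, 0.7, 0.8]
width: 0.0699
gripper_force: 0.0
t: 19.3
eef_pos: [0.4322, 0.2237, 0.0681]
ee_rot: [3.142, -0.0, -2.957]
force: [0.7, -0.9, -0.5]
width: 0.036
gripper_force: 8.0
```

```bash

python3 -m creep '{"translation":[[1,2,0],[0,2,0],[0,0,0],[0,0,0],[0,0,0]],"spin":[0,0,0,0,0],"gripper":[0,0,0,0,0]}' 25
```

```text
t: 19.8
eef_pos: [0.4333, 0.2277, 0.0679]
ee_rot: [-3.141, -0.0, -2.957]
force: [0.6, 0.5, -0.5]
width: 0.028
gripper_force: 25.0
```

```bash

python3 -m creep '{"translation":[[0,0,10],[0,0,30],[0,0,40],[0,-20,10],[1,-41,0],[1,-41,0],[1,-41,0],[1,-41,0]],"spin":[0,0,0,0.117,0.117,0.117,0.117,0.117],"gripper":[0,0,0,0,0,0,0,0]}' 25
python3 -m creep '{"translation":[[2,-41,0],[2,-41,0],[1,-41,0],[2,-41,0],[2,-41,0],[1,-41,0],[1,-41,0],[0,-22,0]],"spin":[0.117,0.117,0.117,0.117,0.117,0,0,0],"gripper":[0,0,0,0,0,0,0,0]}' 25
python3 -m creep '{"translation":[[0,0,0],[0,0,0]],"spin":[0,0],"gripper":[0,0]}' 25
python3 - <<'E'
from h import *
for c in ('wrist','side','wrist','side'):
    f=keep(c[0]+'10',c)
    for l in ('clip_1','ear_left','ear_right'):
        print(c,l,[(np.round(d['centre'],4).tolist(),round(d['confidence'],2)) for d in nets.pinpoint(c,l)][:3])
E
```

```text
t: 20.6
eef_pos: [0.4372, 0.0424, 0.159]
ee_rot: [-3.141, 0.001, -2.366]
force: [1.2, 0.4, 0.1]
width: 0.0281
gripper_force: 25.0
t: 21.4
eef_pos: [0.4481, -0.2679, 0.1586]
ee_rot: [-3.141, -0.0, -1.788]
force: [0.6, 0.4, -0.9]
width: 0.0275
gripper_force: 25.0
t: 21.6
eef_pos: [0.448, -0.2656, 0.1583]
ee_rot: [3.141, 0.0, -1.788]
force: [0.1, 0.3, -0.3]
width: 0.0278
gripper_force: 25.0
wrist clip_1 [([0.4517, -0.266, 0.1781], 0.92)]
wrist ear_left []
wrist ear_right [([0.4458, -0.2671, 0.1036], 0.97), ([0.4516, -0.2207, 0.0567], 0.48)]
side clip_1 [([0.4463, -0.2608, 0.1771], 0.7), ([0.4584, -0.2234, 0.0017], 0.56), ([0.491, 0.2385, 0.0945], 0.53)]
side ear_left [([0.4666, -0.1845, 0.1024], 0.56)]
side ear_right [([0.4473, -0.263, 0.1026], 0.59), ([0.4478, -0.2611, 0.1786], 0.44)]
wrist clip_1 [([0.4505, -0.2636, 0.174], 0.96)]
wrist ear_left [([0.4675, -0.1813, 0.1017], 0.71)]
wrist ear_right [([0.447, -0.2659, 0.1033], 0.62)]
side clip_1 [([0.4911, 0.2378, 0.0934], 0.53), ([0.4448, -0.2611, 0.1794], 0.44)]
side ear_left [([0.4685, -0.1796, 0.1011], 0.67)]
side ear_right [([0.4459, -0.2634, 0.1032], 0.74), ([0.5666, -0.4856, -0.0043], 0.34)]
```

```bash

python3 -m creep '{"translation":[[0,-1,-20],[0,0,-20],[0,0,-12],[0,0,-8],[0,0,-6],[0,0,-5],[0,0,0]],"spin":[0,0,0,0,0,0,0],"gripper":[0,0,0,0,0,0,0]}' 25
python3 - <<'E'
from h import *
for c in ('wrist','side'):
    f=keep(c[0]+'11',c)
    for l in ('clip_1','ear_right'):
        print(c,l,[(np.round(d['centre'],4).tolist(),round(d['confidence'],2)) for d in nets.pinpoint(c,l)][:3])
E
```

```text
t: 23.1
eef_pos: [0.4482, -0.2662, 0.0867]
ee_rot: [3.141, -0.0, -1.787]
force: [-0.2, -0.4, -0.3]
width: 0.0277
gripper_force: 25.0
wrist clip_1 [([0.453, -0.2606, 0.1085], 0.6)]
wrist ear_right [([0.4438, -0.2676, 0.1041], 0.76)]
side clip_1 [([0.4945, 0.2373, 0.097], 0.59), ([0.4462, -0.2628, 0.1053], 0.52)]
side ear_right []
```

```bash

python3 -m creep '{"translation":[[0,0,0],[0,0,0],[0,0,0],[0,0,0],[0,0,15],[0,0,40],[0,0,45],[0,0,0]],"spin":[0,0,0,0,0,0,0,0],"gripper":[0.8,0.8,0.8,0.8,0.8,0.8,0.8,0.8]}' 25
python3 - <<'E'
from h import *
for c in ('wrist','side','top','wrist'):
    f=keep(c[0]+'12',c)
    for l in ('clip_1','ear_right','gel_cassette'):
        print(c,l,[(np.round(d['centre'],4).tolist(),round(d['confidence'],2)) for d in nets.pinpoint(c,l)][:3])
E
```

```text
t: 24.2
eef_pos: [0.4519, -0.2678, 0.1935]
ee_rot: [-3.131, -0.002, -1.786]
force: [0.1, 0.2, 0.1]
width: 0.0699
gripper_force: 0.0
wrist clip_1 [([0.4487, -0.2658, 0.1134], 0.7)]
wrist ear_right [([0.4468, -0.2658, 0.1028], 0.83)]
wrist gel_cassette [([0.4544, -0.2257, 0.0113], 0.83), ([0.4521, -0.0152, -0.0008], 0.51), ([0.4469, -0.2664, 0.1047], 0.16)]
side clip_1 [([0.4447, -0.2645, 0.1118], 0.67), ([0.4464, -0.2625, 0.1008], 0.67), ([0.4932, 0.2388, 0.0976], 0.58)]
side ear_right [([0.4665, -0.1841, 0.1019], 0.72), ([0.4458, -0.2656, 0.1017], 0.7)]
side gel_cassette [([0.4519, -0.0089, -0.0027], 0.96), ([0.4553, -0.2213, 0.0118], 0.79)]
top clip_1 [([0.5788, -0.373, 0.0001], 0.59), ([0.4937, 0.2357, 0.094], 0.49)]
top ear_right [([0.4509, -0.2675, 0.1034], 0.5)]
top gel_cassette []
wrist clip_1 [([0.4513, -0.2623, 0.1138], 0.56), ([0.5615, -0.4841, 0.0026], 0.17)]
wrist ear_right [([0.4473, -0.2696, 0.1018], 0.87)]
wrist gel_cassette [([0.458, -0.2219, 0.0111], 0.78), ([0.4512, -0.0108, -0.0003], 0.66)]
```

```bash

python3 -m creep '{"translation":[[4,42,0],[4,42,0],[4,42,0],[4,42,0],[4,42,0],[4,42,0]],"spin":[-0.117,-0.117,-0.117,-0.117,-0.117,-0.117],"gripper":[0.8,0.8,0.8,0.8,0.8,0.8]}' | head -2
python3 -m creep '{"translation":[[4,42,0],[4,42,0],[4,42,0],[4,42,0],[4,42,0],[1,42,0],[0,0,0],[0,0,0]],"spin":[-0.117,-0.117,-0.117,-0.117,0,0,0,0],"gripper":[0.8,0.8,0.8,0.8,0.8,0.8,0.8,0.8]}'
python3 - <<'E'
from h import *
for c in ('wrist','side'):
    cams.grab_frame(c)
    print(c,[(np.round(d['centre'],4).tolist(),round(d['confidence'],2)) for d in nets.pinpoint(c,'clip_1')][:4])
E
```

```text
t: 25.6
eef_pos: [0.4723, -0.0125, 0.1873]
t: 26.4
eef_pos: [0.493, 0.2386, 0.1865]
ee_rot: [-3.141, -0.001, -2.955]
force: [0.7, -1.3, 0.5]
width: 0.0699
gripper_force: 0.0
wrist [([0.4965, 0.2413, 0.0942], 0.97)]
side [([0.4929, 0.2382, 0.0937], 0.64), ([0.4461, -0.2635, 0.1122], 0.49), ([0.4547, -0.2251, 0.0129], 0.18)]
```

Clip 2 is right below. I'll descend to a reported TCP z of about 0.067 and squeeze.

```bash

python3 -m creep '{"translation":[[1,1,-20],[0,0,-40],[0,0,-30],[0,0,-15],[0,0,-14],[0,0,0]],"spin":[0,0,0,0,0,0],"gripper":[0.8,0.8,0.8,0.8,0.8,0.8]}' 25
python3 -m creep '{"translation":[[0,0,0],[0,0,0],[0,0,0],[0,0,0],[0,0,0],[0,0,0],[0,0,0]],"spin":[0,0,0,0,0,0,0],"gripper":[0,0,0,0,0,0,0]}' 25
```

```text
t: 27.2
eef_pos: [0.4934, 0.237, 0.0664]
ee_rot: [-3.14, -0.003, -2.958]
force: [-0.1, 0.0, -0.0]
width: 0.0701
gripper_force: 0.0
t: 27.9
eef_pos: [0.4943, 0.2388, 0.068]
ee_rot: [3.142, 0.0, -2.957]
force: [0.8, 0.2, -0.5]
width: 0.0276
gripper_force: 25.0
```

```bash

python3 -m creep '{"translation":[[0,0,10],[0,0,30],[0,0,40],[0,-10,10],[-3,-41,0],[-3,-41,0],[-3,-41,0],[-3,-41,0]],"spin":[0,0,0,0.117,0.117,0.117,0.117,0.117],"gripper":[0,0,0,0,0,0,0,0]}' 25
python3 -m creep '{"translation":[[-3,-41,0],[-3,-41,0],[-3,-41,0],[-3,-41,0],[-2,-41,0],[-2,-41,0],[0,0,0],[0,0,0]],"spin":[0.117,0.117,0.117,0.117,0.117,0,0,0],"gripper":[0,0,0,0,0,0,0,0]}' 25
python3 - <<'E'
from h import *
for c in ('wrist','side','wrist'):
    f=keep(c[0]+'13',c)
    for l in ('clip_1','ear_left'):
        print(c,l,[(np.round(d['centre'],4).tolist(),round(d['confidence'],2)) for d in nets.pinpoint(c,l)][:3])
E
```

```text
t: 28.7
eef_pos: [0.4821, 0.0635, 0.1589]
ee_rot: [-3.141, 0.001, -2.366]
force: [1.3, -0.4, -0.1]
width: 0.0276
gripper_force: 25.0
t: 29.5
eef_pos: [0.4661, -0.1821, 0.1584]
ee_rot: [-3.141, 0.0, -1.789]
force: [-0.6, -0.9, -0.5]
width: 0.0275
gripper_force: 25.0
wrist clip_1 [([0.4518, -0.2627, 0.1145], 0.77), ([0.4666, -0.1803, 0.1777], 0.57)]
wrist ear_left [([0.4679, -0.1795, 0.1065], 0.62)]
side clip_1 [([0.4467, -0.2627, 0.112], 0.58), ([0.4641, -0.1811, 0.1769], 0.45)]
side ear_left [([0.4663, -0.1811, 0.1018], 0.55)]
wrist clip_1 [([0.4666, -0.1768, 0.175], 0.78), ([0.4475, -0.2647, 0.1138], 0.72)]
wrist ear_left [([0.4657, -0.1791, 0.1057], 0.9), ([0.4558, -0.2228, 0.0125], 0.29)]
```

Aligned with the left ear to within about 2 mm. I'll lower, release and retreat.

```bash

python3 -m creep '{"translation":[[0,0,-20],[0,0,-20],[0,0,-12],[0,0,-8],[0,0,-6],[0,0,-5],[0,0,0]],"spin":[0,0,0,0,0,0,0],"gripper":[0,0,0,0,0,0,0]}' 25
python3 -m creep '{"translation":[[0,0,0],[0,0,0],[0,0,0],[0,0,0],[0,0,15],[0,0,40],[0,0,45],[0,0,50]],"spin":[0,0,0,0,0,0,0,0],"gripper":[0.8,0.8,0.8,0.8,0.8,0.8,0.8,0.8]}' 25
python3 -m creep '{"translation":[[-20,30,0],[-20,30,0],[0,0,0],[0,0,0]],"spin":[0,0,0,0],"gripper":[0.8,0.8,0.8,0.8]}' 25
python3 - <<'E'
from h import *
for c in ('wrist','side','top','side'):
    f=keep(c[0]+'14',c)
    for l in ('clip_1','gel_cassette','notched_face','blanking_plate'):
        print(c,l,[(np.round(d['centre'],4).tolist(),round(d['confidence'],2)) for d in nets.pinpoint(c,l)][:4])
L=lambda n:cv2.cvtColor(pickle.load(open(f'pics/{n}.pkl','rb'))['img'],cv2.COLOR_RGB2BGR)
w=pickle.load(open('pics/w14.pkl','rb')); q=proj(w,[[.457,-.222,.1]])[0].round().astype(int); print(q)
z=lambda im,x,y,w,h:cv2.resize(im[max(0,y-h//2):y+h//2,max(0,x-w//2):x+w//2],(400,400),interpolation=cv2.INTER_CUBIC)
cv2.imwrite('pics/fin.png',np.hstack([z(L('s14'),310,200,100,100),z(L('w14'),int(q[0]),int(q[1]),160,160)]))
E
```

```text
t: 30.65
eef_pos: [0.4662, -0.1812, 0.0867]
ee_rot: [3.141, -0.0, -1.787]
force: [-0.0, 0.0, -0.9]
width: 0.0277
gripper_force: 25.0
t: 31.45
eef_pos: [0.4655, -0.1812, 0.2383]
ee_rot: [3.14, -0.0, -1.787]
force: [1.9, -0.9, 0.7]
width: 0.0696
gripper_force: 0.0
t: 31.85
eef_pos: [0.4264, -0.1207, 0.2377]
ee_rot: [-3.14, 0.001, -1.785]
force: [0.7, -0.3, 0.6]
width: 0.0701
gripper_force: 0.0
wrist clip_1 [([0.4496, -0.262, 0.1125], 0.92), ([0.467, -0.1811, 0.1119], 0.64)]
wrist gel_cassette [([0.4576, -0.2216, 0.0092], 0.96), ([0.4536, -0.0137, 0.0005], 0.59)]
wrist notched_face [([0.458, -0.2214, 0.0583], 0.82), ([0.446, -0.0109, 0.0404], 0.59), ([0.4611, -0.2254, 0.0012], 0.25)]
wrist blanking_plate [([0.4847, 0.1053, 0.0085], 0.93)]
side clip_1 [([0.4644, -0.1854, 0.1092], 0.65), ([0.4441, -0.2627, 0.1123], 0.47)]
side gel_cassette [([0.4489, -0.0124, -0.0018], 0.67), ([0.4555, -0.222, 0.0123], 0.62)]
side notched_face [([0.4606, -0.2245, 0.058], 0.87), ([0.4564, -0.2194, 0.0104], 0.73), ([0.4452, -0.007, 0.0451], 0.59), ([0.4453, -0.2673, 0.1023], 0.5)]
side blanking_plate [([0.4847, 0.1053, 0.0115], 0.88)]
top clip_1 [([0.4533, -0.271, 0.1087], 0.68)]
top gel_cassette [([0.4486, -0.2664, 0.1001], 0.51), ([0.4527, -0.2245, 0.0139], 0.45)]
top notched_face []
top blanking_plate []
side clip_1 [([0.4671, -0.1878, 0.1137], 0.74), ([0.5677, -0.4864, -0.0031], 0.73), ([0.4462, -0.2609, 0.1132], 0.47)]
side gel_cassette [([0.4552, -0.2192, 0.0116], 0.83), ([0.4526, -0.0095, -0.0023], 0.72)]
side notched_face [([0.461, -0.2272, 0.0586], 0.78), ([0.4455, -0.0116, 0.0485], 0.64)]
side blanking_plate [([0.4883, 0.1046, 0.012], 0.95), ([0.4568, -0.2202, 0.0013], 0.45)]
[228 104]
```

View pics/fin.png

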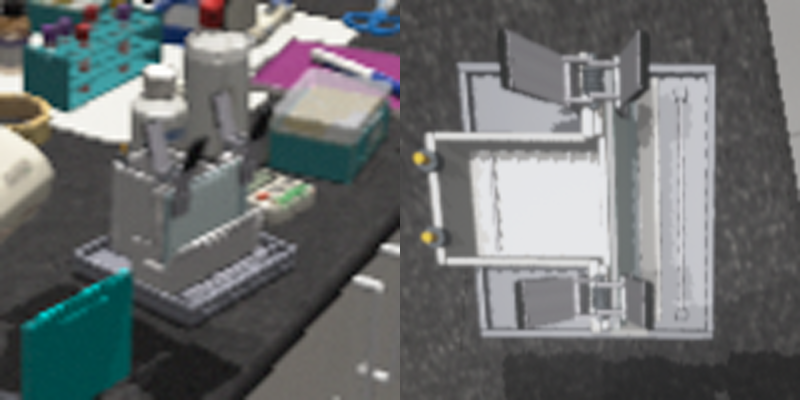

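The final picture shows the cassette standing in the foot slot against the wall (left half, (205,205); right half, (625,200)). One clip straddles wall and cassette at each ear (right half, (590,75) and (600,300)), and the gripper is clear.

```bash
python3 -c "
from station import arm
print(arm.job_done())"
```

```text
the job is handed in; nothing more can be done
None
```

I handed the job in at about 32 s: the last pictures show the cassette down in the foot slot with its white notched plate to the wall and one clip over each ear, hinge about 9 mm above the ear point; no verdict was returned, and clip forces could not be measured directly.

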